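# Load and seal the anaerobic culture jar

### The arm

A 6-joint arm with a two-finger parallel gripper is mounted at the origin on a cart in front of the work surface, level with it; the furniture and walls round the work are solid. World frame = base frame: x ahead of the robot, y to its left, z up, the work surface at z = 0. Lengths are in m, angles in rad, forces in N, time in s.
With the tool pointing down it reaches from about 0.35 to 0.975 m from the base axis. Payload 4.9 kg.
Tool frame: the origin (TCP) lies at the very end of the fingers, on their centre line; the grasp point (between the pads) lies 19 mm behind it; z points along the fingers, y is the line along which they close (so a half turn about z gives the same grasp; the last joint's range is limited). The gripper opens to 85 mm and grips with 20 to 120 N. Pads are 22 mm wide; open, the fingers measure 114 mm over their backs; the gripper's body (76 mm by 85 mm) begins 54 mm behind the grasp point. The pads swing forward as they close: fully open they stand 13 mm farther back than shut.
Start: joints at [1.066, 0.053, 1.613, -0, 1.476, -0.119], TCP at [0.235, 0.579, 0.231] pointing down, gripper open.
Joint ranges: [-3.01, 3.01], [-1.01, 2.22], [0.06, 2.58], [-1.02, 4.17], [0.09, 2.62], [-3.14, 3.14]. Speed limits (rad/s): [2.57, 2.57, 3.14, 3.14, 3.14, 3.14].

### API

Orientations are given as a rotation vector (axis times angle).
In Python, from station import get_obs, optics, ctrl gives the robot as it stands.
- The arm moves only by the shell command python3 -m pendant 'ROWS' [FORCE]. ROWS is JSON, a list of rows, each a list of 3 entries, a list of its own where there are three numbers: the shift along the tool's x, y, z in mm, then the turn, a rotation vector about the tool's x, y, z in rad, then the opening, from 0 (shut) to 1 (fully open). A call has 1 to 12 rows; each row shifts and turns the commanded pose from where the row before left it, along the tool's axes as they then stand; what a row does not reach is not made up. A row lasts 1/12 s, in which the tool goes at most 41.7 mm and 7.16 degrees, less where a joint would pass 70% of its speed; a pose out of reach is approached as far as the arm can. A call is refused whole if a number of a shift passes 41.7 or a number of a turn 0.125, either way. A call with a gripper value outside its range is refused whole. The fingers move at their own pace and stop on an object; FORCE is the grip in N (left out, the last holds). Time passes only in rows, so rows that do not move let the fingers close. It gives the time, the measured TCP pose, the force, the opening and the grip force at its end, in the units of the state.
- get_obs(): the state, without advancing time (a new reading comes with each control period).
- optics.get_image(name): name is "scene" or "top" or "wrist"; returns the picture (384x512x3 uint8, red, green, blue); there is no depth.
- optics.camera_model(name): a dict with "fx", "fy", "cx", "cy" (pixels), "cam_to_world" (4x4, takes a point from camera to world coordinates). Camera axes: x right, y up, looking along -z (the intrinsics and any distortion apply to the point x, -y, -z); pixel columns grow to the right and rows downward; lengths in m; the calibration is good to about 2 mm. A picture is of the moment at which its call begins: read the wrist's pose just before it. camera_model takes no time and is no camera call; for the wrist camera it gives the pose at the moment of the call.
- ctrl.finish_job(): hands the job in; it is judged then, once.
The state is a dict: "t": time; "q": joint angles; "dq": joint speeds; "effort": joint torques, N m; "tool_pos": TCP position; "tool_rot": TCP orientation; "contact_force": force on the tool from outside, world axes, zero at the start; "wrist_torque": the same for the moment, N m; "opening": finger opening in m; "grip_force": force on a finger pad.
Only numpy, scipy, OpenCV 4.12 (cv2) and the standard library are available. Lean on these libraries where they do the work, as an engineer would, in place of code of your own. Each camera call takes 0.05 s, during which the arm holds its last target. There are 200 camera calls.

### The job

Seal the specimen cup in the metal culture jar: stand the cup upright in the jar, put the lid squarely on the jar's mouth, then push the swing bar across above the lid until its sprung latch snaps in behind the strike. Finally turn the T-handle clockwise, half turn after half turn, until it comes up against its stop and the pad is tight on the lid. Do not knock or shove the other things on the bench.

Things in the scene. Friction and masses are not known exactly. Their poses are not given: they have to be found in the camera images.
- stand: fixed unit: grey base plate 150 x 240 mm (its x by y) with a round steel jar (rim flange 140 mm wide, inside 118 mm wide, 70 mm deep) between a round hinge post (y = -88 mm) and a grey keeper post with the strike (y = +79 to +114 mm, 50 mm along x, top 162 mm up). Origin on the bench under the jar's axis, z up; the bar opens to its -x side, towards the robot. Place and yaw vary
- jar_floor (a point): centre of the jar's inner floor, 18 mm above the bench
- jar_mouth (a point): centre of the jar's open mouth, level with the rim's top face, 88 mm above the bench
- specimen_cup: loose white specimen cup with a fixed screw cap, 59 mm tall; body 48 mm wide, cap 55 mm wide over the top 13 mm; 80 g; origin at the centre of its underside, z up
- jar_lid: loose round aluminium lid, 250 g: rubber plug 108 mm wide (bottom 6 mm, bevelled), plate 136 mm wide from 5 to 13 mm above the origin, upright grip boss in the middle 36 mm wide and rising to 41 mm. Origin at the centre of the plug's underside. Seated, the plate lies on the rim and the origin is 5 mm below jar_mouth
- lid_boss_top (a point): centre of the flat top of the lid's boss, on which the clamp pad presses
- bar_hinge (a point): on the vertical hinge axis of the swing bar, 148 mm above the bench (the bar's mid height)
- swing_bar (a joint): hinge of the level swing bar, rad: 0 = shut (end stop), along the stand's +y over the jar; positive = open towards the stand's -x (counterclockwise from above), to 2.1. Bar 24 mm wide, 137 to 159 mm above the bench; it ends 156 mm from the hinge axis in a latch case 30 mm wide. Stays where left (0.12 N m friction). From 0.14 to 0.02 rad the tongue rides over the strike: 4 to 8 N at the case
- bar_push (a point): centre of the latch case's flat outer face on the opening side (where to push), 136 mm from the hinge axis and 15 mm off the bar's middle plane
- tongue (a joint): sprung latch tongue in the bar's end, m: 0 = fully out, grows as it is pushed into the case; springs out by itself (1.5 N plus 0.3 N per mm). Sloped on the side that leads when shutting, flat on the other. Latched when the bar is within 0.03 rad of shut and the tongue is out again: the bar then cannot swing back
- t_handle (a joint): turn of the clamp screw's T-handle in the swing bar, rad: 0 = backed off, grows clockwise seen from above, 7.2 = hard stop. The screw sinks 8 mm a turn; its sprung pad meets the seated lid's boss at about 5 rad and then presses 4 N per mm. Friction 0.1 N m. Level round crossbar 12 mm thick, 17 mm balls 46 mm from the screw axis; at 0 it lies along the swing bar
- t_end_a (a point): centre of one ball end of the T-handle's crossbar; at joint 0 the end towards the bar's latch, 198 mm above the bench
- t_end_b (a point): centre of the other ball end of the T-handle's crossbar; the screw axis is midway between the two, 88 mm from the bar's hinge axis
- clamp_pad: black swivel pad, 26 mm wide, under the swing bar on the screw's lower end; its frame lies on the screw axis at the bar's mid height. It does not turn with the handle
- lancet_box: bystander: small carton 48 x 75 x 40 mm, lying in front of the stand; origin at its underside's centre
- timer: bystander: flat white laboratory timer 64 x 66 x 18 mm with three round keys, in front of the stand; origin at its underside's centre
- slide_packet: bystander: upright packet of slides 31 x 83 x 57 mm, near right; origin at its underside's centre
- forceps: bystander: steel forceps 132 mm long, 10 mm high, lying on the left; origin at its underside's centre
Mind the look-alikes: they are no part of the job. Leave any green or purple look-alike of the specimen_cup alone.

How it is judged:
By the outcome, as a careful person would: the job done as asked, in the order asked, and still so for the second after the job is handed in, with the robot touching nothing.
It also fails if it takes over 72 s, if anything falls off the work surface, if the arm or the gripper's body presses on something with over 40 N, if the wrist force passes 120 N, or if a joint passes its speed limit or range.

## Working session

There is one attempt and no reset: what is moved stays moved. The work goes in short steps, Python scripts to look and compute and a shell command to move; the robot and the scene stay as the last step left them, time stands still between calls to the robot, and variables do not carry over. Pictures are saved under pics/ and viewed, at most 10 in all, crops included, and the job is handed in when it is done.

```bash
ls; mkdir -p pics; python3 - <<'E'
from station import get_obs, optics
import cv2,numpy as np
a=[optics.get_image(n) for n in("scene","top")]
for n,i in zip(("scene","top"),a): cv2.imwrite(f"pics/{n}0.png",cv2.cvtColor(i,cv2.COLOR_RGB2BGR))
im=cv2.cvtColor(np.hstack(a),cv2.COLOR_RGB2BGR)
for n in("scene","top","wrist"):
  m=optics.camera_model(n);print(n,{k:np.round(np.array(v),3).tolist() for k,v in m.items()})
o=get_obs();print(o)
E
```

```text
pics
scene {'fx': 426.13, 'fy': 426.13, 'cx': 248.573, 'cy': 198.183, 'cam_to_world': [[0.757, 0.507, -0.413, -0.022], [-0.654, 0.6, -0.461, -0.64], [0.015, 0.619, 0.785, 1.15], [0.0, 0.0, 0.0, 1.0]]}
top {'fx': 364.68, 'fy': 364.68, 'cx': 255.025, 'cy': 191.677, 'cam_to_world': [[0.0, 0.997, -0.08, 0.458], [-1.0, 0.002, 0.014, -0.021], [0.014, 0.08, 0.997, 1.021], [0.0, 0.0, 0.0, 1.0]]}
wrist {'fx': 289.995, 'fy': 289.995, 'cx': 257.223, 'cy': 193.104, 'cam_to_world': [[0.377, -0.892, -0.249, 0.171], [0.926, 0.362, 0.104, 0.606], [-0.003, -0.27, 0.963, 0.374], [0.0, 0.0, 0.0, 1.0]]}
{'t': 0.1, 'q': array([ 1.06599815e+00,  5.33011031e-02,  1.61413613e+00,  3.30093560e-05,
        1.47596142e+00, -1.18964901e-01]), 'dq': array([-5.88590824e-06, -1.20402428e-03, -3.57857704e-03,  8.22529022e-04,
       -2.83653149e-04,  1.67382075e-03]), 'effort': array([ 1.44154579e-03, -3.94901240e+01, -3.71363997e+01, -4.99739156e-05,
        3.90214656e-03,  4.57886017e-06]), 'tool_pos': array([0.23491337, 0.57858661, 0.23019185]), 'tool_rot': array([-6.02205576e-01, -3.08273702e+00,  2.68366426e-03]), 'contact_force': array([-0.37323265, -0.21110858, -0.15862789]), 'wrist_torque': array([-0.00329372,  0.01753681,  0.00582354]), 'grip_force': 0.0, 'opening': 0.08531185411588808}
```

View pics/scene0.png

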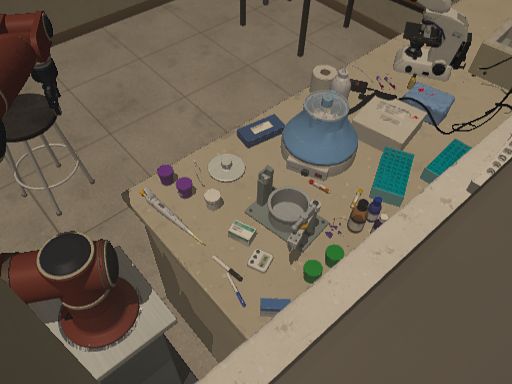

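View pics/top0.png

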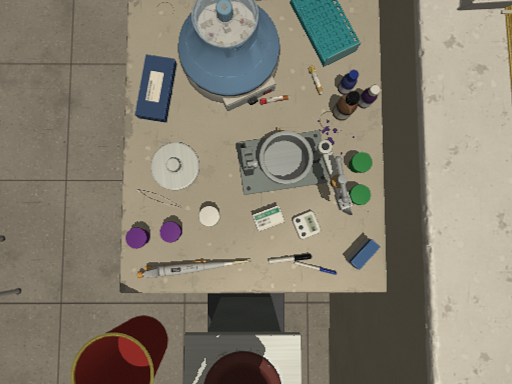

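The white cup is at top (209,215), and the look-alikes are purple (137,237), (171,232) and green (361,162), (361,195). The lid is at (175,165), the jar at (286,157), the hinge post near (325,146), the bar end near (346,205) and the keeper at (246,152). I choose the white one and check it in a close crop.

```bash
cat > h.py <<'E'
import numpy as np,cv2
from station import get_obs, optics
from scipy.spatial.transform import Rotation as R
def ray(n,u,v,m=None):
    m=m or optics.camera_model(n); T=np.array(m["cam_to_world"])
    d=T[:3,:3]@np.array([(u-m["cx"])/m["fx"],-(v-m["cy"])/m["fy"],-1.]); return T[:3,3],d
def onz(n,u,v,z,m=None):
    c,d=ray(n,u,v,m); return c+d*(z-c[2])/d[2]
def proj(n,p,m=None):
    m=m or optics.camera_model(n); T=np.array(m["cam_to_world"])
    q=T[:3,:3].T@(np.array(p)-T[:3,3]); return np.array([m["cx"]+m["fx"]*q[0]/-q[2], m["cy"]+m["fy"]*q[1]/q[2]])
def tri(l):
    A=np.zeros((3,3));b=np.zeros(3)
    for c,d in l:
        d=d/np.linalg.norm(d);P=np.eye(3)-np.outer(d,d);A+=P;b+=P@c
    return np.linalg.solve(A,b)
def save(im,f): cv2.imwrite(f,cv2.cvtColor(im,cv2.COLOR_RGB2BGR))
def blobs(im,lo,hi,amin=80):
    n,l,s,c=cv2.connectedComponentsWithStats(cv2.inRange(cv2.cvtColor(im,cv2.COLOR_RGB2HSV),lo,hi))
    return [(s[i],c[i].round(1)) for i in range(1,n) if s[i][4]>amin]
def target(p,yaw):
    """shift in tool mm and rotvec to reach p, tool down, tool y at world yaw (mod pi)"""
    o=get_obs();Rc=R.from_rotvec(o["tool_rot"])
    y=np.array([np.cos(yaw),np.sin(yaw),0]);best=None
    for s in(1,-1):
        yy=s*y;z=np.array([0,0,-1.]);x=np.cross(yy,z);Rt=R.from_matrix(np.c_[x,yy,z])
        rv=(Rc.inv()*Rt).as_rotvec()
        if best is None or np.linalg.norm(rv)<np.linalg.norm(best): best=rv
    d=Rc.inv().apply(np.array(p)-o["tool_pos"])*1000
    print("tool now",o["tool_pos"].round(4),"shift mm",d.round(1),"rot",best.round(3),"q6",o["q"][5].round(2),"t",round(o["t"],2),"op",round(o["opening"],4),"F",o["contact_force"].round(1),"g",round(o["grip_force"],1))
    return d,best
E
python3 - <<'E'
from h import *
t=cv2.cvtColor(cv2.imread("pics/top0.png"),cv2.COLOR_BGR2RGB);s=cv2.cvtColor(cv2.imread("pics/scene0.png"),cv2.COLOR_BGR2RGB)
A=cv2.resize(t[125:245,195:385],None,fx=4.2,fy=4.2,interpolation=cv2.INTER_CUBIC)[:, :800]
save(A,"pics/ctop.png")
B=cv2.resize(s[150:265,190:350],None,fx=5,fy=5,interpolation=cv2.INTER_CUBIC);save(B,"pics/cscene.png")
for n,im in(("top",t),("scene",s)):
  print(n,"white");
  for st,c in blobs(im,(0,0,165),(180,60,255),100): print(st,c)
E
```

```text
top white
[  420     0    92   384 31597] [468.4 190.6]
[ 198    2   58   45 1276] [225.8  25.1]
[146  71  18  31 368] [154.7  85.8]
[202 114  27  22 180] [214.8 125.2]
[ 151  122   55   68 1850] [176.1 163.9]
[319 140  14  34 150] [326.6 153.6]
[  121   167   265   126 15816] [279.1 249.5]
[123 171  34  48 475] [133.5 194.8]
[198 206  22  24 341] [208.6 216.2]
[ 256  335   46   49 1542] [283.8 355.7]
scene white
[404  48  28  17 157] [420.   57.6]
[ 354   96   69   47 1207] [388.8 119.2]
[  199   116   313   268 13895] [358.4 269.9]
[204 189  17  13 156] [211.9 194.9]
[229 223  24  17 144] [241.5 232.3]
[248 249  24  22 191] [259.2 259.8]
```

View pics/ctop.png

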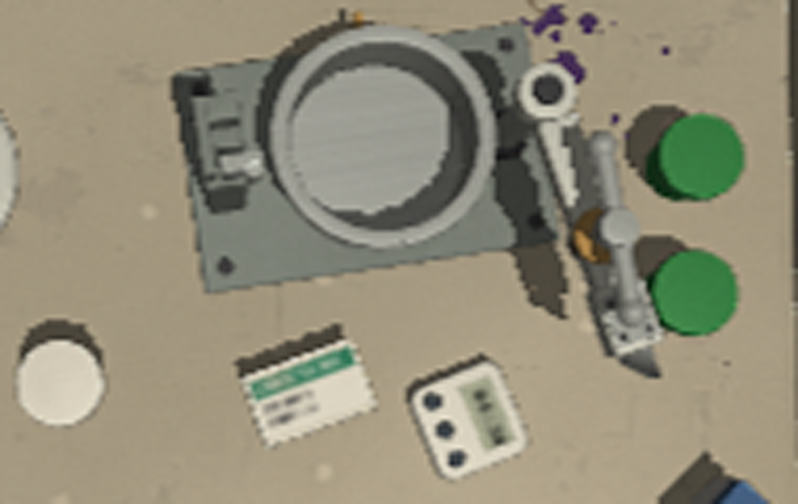

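View pics/cscene.png

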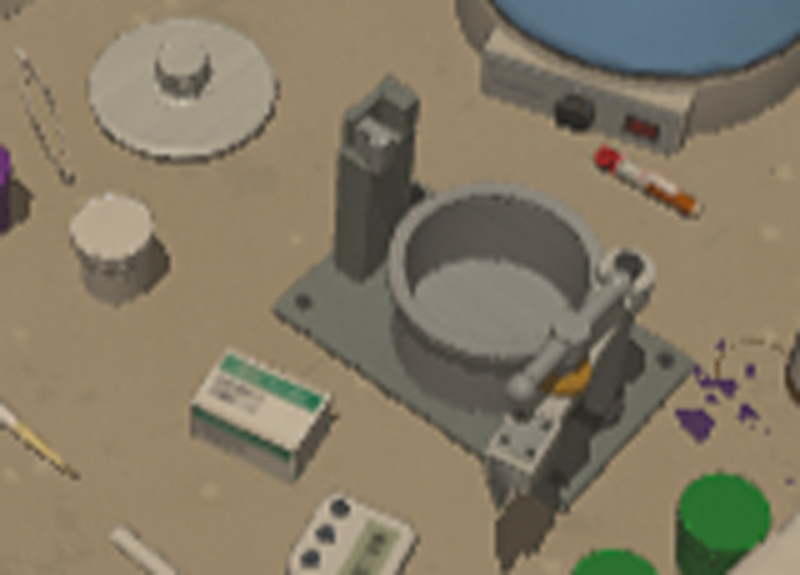

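The crops confirm the white cup (cap centre at top 209.3,216). The rim centre is at (286.2,157.4), the hinge ring at (325.2,146), the latch-case end near (345,205) and the T ends at (344.3,198.8) and (338.8,158.8). Next I turn these into positions.

```bash
cat > m.py <<'E'
from h import *
T=lambda x,y:(195+x/4.2-.4,125+y/4.2-.4)
S=lambda x,y:(190+x/5-.4,150+y/5-.4)
def P(n,a,z,b=None):
    p=onz("top",*T(*a),z); print(n,p.round(4),end=" ")
    if b: print("scene",onz("scene",*S(*b),z).round(4),"tri",tri([ray("top",*T(*a)),ray("scene",*S(*b))]).round(4),end="")
    print(); return p
P("cup top",(60,382),.059,(112,231))
rim=P("rim",(383,136),.088,(497,270))
c=[P("corner",a,.012) for a in((172,75),(525,22),(556,240),(205,292))]
print("yaw",np.arctan2(*-(c[0]-c[1])[:2]*[1,-1]) , [np.linalg.norm(c[i]-c[i-1]).round(3) for i in range(4)])
d=(c[0]+c[3]-c[1]-c[2])[:2];print("yaw2",np.arctan2(-d[0],d[1]),"base mid",np.mean(c,0))
hg=P("hinge",(547,88),.170,(628,265))
ce=P("case end",(634,343),.159,(505,450))
a=P("Ta",(627,310),.198,(522,387)); b=P("Tb",(604,142),.198); P("hub",(618,227),.2,(570,322))
print("T len",np.linalg.norm(a-b),"dir",(a-b)[:2])
print("hinge->screw",np.linalg.norm(((a+b)/2-hg)[:2]))
p=onz("top",174,164,.041);q=onz("scene",*S(184,52),.041);print("boss",p.round(4),q.round(4))
t=cv2.cvtColor(cv2.imread("pics/top0.png"),cv2.COLOR_BGR2GRAY)
for box,r in(((140,130,70,70),(20,28)),((245,120,75,75),(23,30))):
  x,y,w,h=box;g=cv2.resize(t[y:y+h,x:x+w],None,fx=4,fy=4,interpolation=cv2.INTER_CUBIC)
  k=cv2.HoughCircles(g,cv2.HOUGH_GRADIENT,1.5,200,param1=120,param2=20,minRadius=4*r[0],maxRadius=4*r[1])
  print("circ",k[0][0]/4+[x-.4,y-.4,0] if k is not None else None)
E
python3 m.py
```

```text
cup top [0.4721 0.0867 0.059 ] scene [0.4675 0.0845 0.059 ] tri [0.4713 0.0881 0.0525]
rim [ 0.6232 -0.1138  0.088 ] scene [ 0.6201 -0.1156  0.088 ] tri [ 0.6233 -0.1138  0.0837]
corner [0.6774 0.0194 0.012 ] 
corner [ 0.7143 -0.2173  0.012 ] 
corner [ 0.5671 -0.236   0.012 ] 
corner [ 0.5321 -0.003   0.012 ] 
yaw 0.15470355284617138 [np.float64(0.147), np.float64(0.24), np.float64(0.148), np.float64(0.236)]
yaw2 0.15189784745043364 base mid [ 0.62271612 -0.10922705  0.012     ]
hinge [ 0.6364 -0.1986  0.17  ] scene [ 0.6315 -0.2028  0.17  ] tri [ 0.6373 -0.1997  0.1624]
case end [ 0.4929 -0.248   0.159 ] scene [ 0.4932 -0.2434  0.159 ] tri [ 0.4917 -0.246   0.1639]
Ta [ 0.5091 -0.2343  0.198 ] scene [ 0.5082 -0.2361  0.198 ] tri [ 0.5094 -0.235   0.1956]
Tb [ 0.6008 -0.2235  0.198 ] 
hub [ 0.554  -0.2297  0.2   ] scene [ 0.558  -0.2231  0.2   ] tri [ 0.5527 -0.2272  0.2091]
T len 0.0923039918232985 dir [-0.09166576 -0.0108358 ]
hinge->screw 0.08684818972781182
boss [0.6114 0.1843 0.041 ] [0.6147 0.1924 0.041 ]
circ [173.9125     165.0375      24.27499962]
circ [285.6625 158.0375  27.3125]
```

```bash
python3 -c "
from h import *
target([.471,.0865,.18],1.724)"
python3 -m pendant '[[[0,0,0],[0,0,-0.12],1],[[0,0,0],[0,0,-0.12],1],[[0,0,0],[0,0,-0.12],1],[[0,0,0],[0,0,-0.12],1],[[0,0,0],[0,0,-0.06],1]]'
python3 -c "
from h import *
target([.471,.0865,.18],1.724)"
```

```text
tool now [0.2349 0.5786 0.2302] shift mm [-403.9 -367.    50.7] rot [-0.002 -0.001 -0.539] q6 -0.12 t 0.1 op 0.0853 F [-0.4 -0.2 -0.2] g 0.0
t: 0.52
tool_pos: [0.235, 0.5787, 0.2305]
tool_rot: [0.25, -3.131, 0.002]
contact_force: [0.3, 0.1, -0.0]
opening: 0.0856
grip_force: 0.0
tool now [0.235  0.5787 0.2305] shift mm [-155.1 -523.3   50.9] rot [-0.001 -0.001  0.006] q6 -0.66 t 0.52 op 0.0856 F [ 0.3  0.1 -0. ] g 0.0
```

```bash
python3 -m pendant '[[[-11,-37.4,3],[0,0,0],1],[[-11,-37.4,3],[0,0,0],1],[[-11,-37.4,3],[0,0,0],1],[[-11,-37.4,3],[0,0,0],1],[[-11,-37.4,3],[0,0,0],1],[[-11,-37.4,3],[0,0,0],1],[[-11,-37.4,3],[0,0,0],1],[[-11,-37.4,3],[0,0,0],1],[[-11,-37.4,3],[0,0,0],1],[[-11,-37.4,3],[0,0,0],1],[[-11,-37.4,3],[0,0,0],1],[[-11,-37.4,3],[0,0,0],1]]'
python3 -m pendant '[[[-11,-37,5],[0,0,0],1],[[-11,-37,9],[0,0,0],1],[[0,0,0],[0,0,0],1],[[0,0,0],[0,0,0],1]]'
python3 - <<'E'
from h import *
target([.471,.0865,.18],1.724)
m=optics.camera_model("wrist");i=optics.get_image("wrist");save(i,"pics/w1.png")
print(proj("wrist",[.471,.0865,.059],m))
for s,c in blobs(i,(0,0,150),(180,70,255),400): print(s,c,onz("wrist",*c,.059,m).round(4))
E
```

```text
t: 1.52
tool_pos: [0.4347, 0.154, 0.1949]
tool_rot: [0.242, -3.132, -0.0]
contact_force: [0.6, 0.7, 0.7]
opening: 0.0856
grip_force: 0.0
t: 1.85
tool_pos: [0.4674, 0.0845, 0.1802]
tool_rot: [0.235, -3.13, -0.001]
contact_force: [-0.4, 0.6, -0.4]
opening: 0.0852
grip_force: 0.0
tool now [0.4674 0.0845 0.1802] shift mm [-3.8  1.5  0.2] rot [ 0.001 -0.002 -0.003] q6 -1.7 t 1.85 op 0.0852 F [-0.4  0.6 -0.4] g 0.0
[257.77808417 191.51047685]
[    0     0   360   340 48825] [145.2 120.4] [ 0.4212 -0.0222  0.059 ]
[  349     0   163   296 19826] [434.3 130.4] [0.3912 0.2344 0.059 ]
[   0  256   86   42 1451] [ 47.1 276. ] [ 0.5929 -0.115   0.059 ]
```

View pics/w1.png

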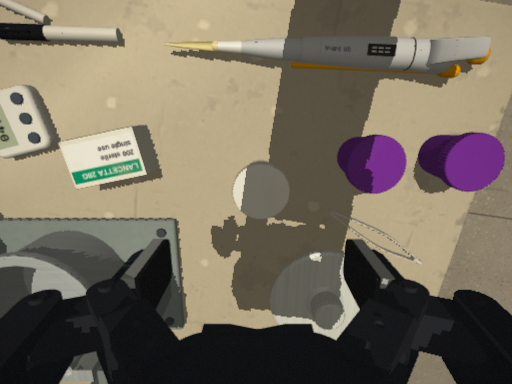

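The wrist view shows the white cup at (261,191), alone between the fingers, and the lid boss at about (327,308).

```bash
python3 - <<'E'
from h import *
print(onz("wrist",261,191,.059),onz("wrist",327,308,.041))
target([.471,.0887,.030],1.724)
E
python3 -m pendant '[[[-4,4,38],[0,0,0],1],[[0,0,38],[0,0,0],1],[[0,0,38],[0,0,0],1],[[0,0,36],[0,0,0],1],[[0,0,0],[0,0,0],1],[[0,0,0],[0,0,0],0.5],[[0,0,0],[0,0,0],0.4],[[0,0,0],[0,0,0],0.4],[[0,0,0],[0,0,0],0.4],[[0,0,0],[0,0,0],0.4]]' 25
python3 - <<'E'
from h import *
target([.471,.0887,.16],1.724)
E
```

```text
[0.47012621 0.09072094 0.059     ] [0.60030313 0.18770816 0.041     ]
tool now [0.4673 0.0857 0.1807] shift mm [ -4.3   2.3 150.7] rot [ 0.001 -0.002 -0.001] q6 -1.7 t 1.9 op 0.0857 F [-0.6 -0.1  0.1] g 0.0
t: 2.73
tool_pos: [0.4737, 0.0912, 0.0348]
tool_rot: [-0.241, 3.126, 0.001]
contact_force: [-0.8, 1.0, 6.3]
opening: 0.0546
grip_force: 26.9
tool now [0.4737 0.0912 0.0348] shift mm [   2.2   -2.  -125.3] rot [0.    0.006 0.001] q6 -1.69 t 2.73 op 0.0546 F [-0.8  1.   6.3] g 26.9
```

```bash
python3 -m pendant '[[[0,0,-20],[0,0,0],0.4],[[0,0,-40],[0,0,0],0.4],[[0,0,-40],[0,0,0],0.4],[[0,-25,-30],[0,0,0],0.4],[[0,-40,0],[0,0,0],0.4],[[0,-40,0],[0,0,0],0.4],[[0,-40,0],[0,0,0],0.4],[[0,-40,0],[0,0,0],0.4],[[-15,-30,0],[0,0,0],0.4],[[-35,-10,0],[0,0,0],0.4],[[-35,0,0],[0,0,0],0.4],[[-30,0,0],[0,0,0],0.4]]'
python3 -m pendant '[[[0,0,0],[0,0,0],0.4],[[0,0,0],[0,0,0],0.4],[[0,0,0],[0,0,0],0.4]]'
python3 - <<'E'
from h import *
target([.6215,-.1135,.055],1.724)
save(np.vstack([optics.get_image("wrist"),optics.get_image("top")])[:, :],"pics/x.png")
i=cv2.imread("pics/x.png");cv2.imwrite("pics/w2.png",np.hstack([cv2.resize(i[:384],(400,300)),cv2.resize(i[384+80:384+280,140:400],(400,300))]))
E
```

```text
t: 3.73
tool_pos: [0.6212, -0.1154, 0.1625]
tool_rot: [-0.238, 3.13, -0.001]
contact_force: [0.9, -0.8, 0.1]
opening: 0.0539
grip_force: 27.2
t: 3.98
tool_pos: [0.6189, -0.114, 0.1617]
tool_rot: [0.242, -3.132, 0.0]
contact_force: [0.6, -0.1, -1.8]
opening: 0.0542
grip_force: 27.2
tool now [ 0.6189 -0.114   0.1617] shift mm [-2.700e+00  1.000e-01  1.067e+02] rot [-0.    -0.     0.001] q6 -2.03 t 3.98 op 0.0542 F [ 0.6 -0.1 -1.8] g 27.2
```

View pics/w2.png

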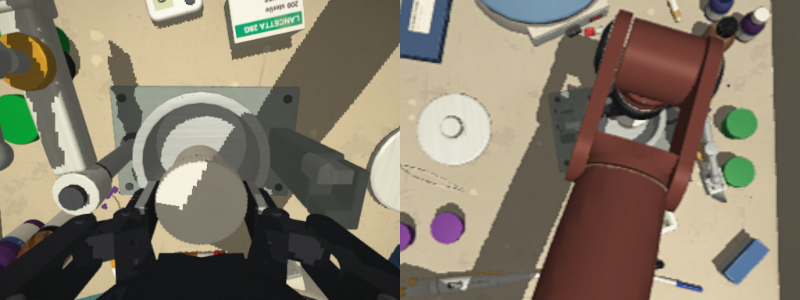

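The cup hangs centred over the jar (cup at (200,205) in the left half, ring centre near u=200), so I lower it.

```bash
python3 -m pendant '[[[-2,0,25],[0,0,0],0.4],[[0,0,30],[0,0,0],0.4],[[0,0,30],[0,0,0],0.4],[[0,0,15],[0,0,0],0.4],[[0,0,5],[0,0,0],0.4],[[0,0,0],[0,0,0],0.4],[[0,0,0],[0,0,0],0.4]]'
python3 -m pendant '[[[0,0,2],[0,0,0],0.4],[[0,0,2],[0,0,0],0.4],[[0,0,0],[0,0,0],0.4]]'
```

```text
t: 4.67
tool_pos: [0.622, -0.1141, 0.058]
tool_rot: [-0.242, 3.13, -0.002]
contact_force: [0.3, 0.3, -0.4]
opening: 0.0538
grip_force: 27.2
t: 4.92
tool_pos: [0.6218, -0.1139, 0.0534]
tool_rot: [-0.242, 3.131, -0.001]
contact_force: [-0.2, 0.6, -1.7]
opening: 0.0536
grip_force: 27.2
```

```bash
for k in 1 2; do python3 -m pendant '[[[0,0,1.5],[0,0,0],0.4],[[0,0,0],[0,0,0],0.4]]' | grep -E "tool_pos|contact"; done
```

```text
tool_pos: [0.6224, -0.1139, 0.0529]
contact_force: [-1.8, 1.8, 5.0]
tool_pos: [0.6229, -0.1139, 0.0529]
contact_force: [-3.4, 0.9, 10.2]
```

```bash
python3 -m pendant '[[[0,0,-1.5],[0,0,0],0.4],[[0,0,0],[0,0,0],0.78],[[0,0,0],[0,0,0],0.78],[[0,0,0],[0,0,0],0.78],[[0,0,-20],[0,0,0],0.78],[[0,0,-40],[0,0,0],0.78],[[0,0,-40],[0,0,0],0.78],[[0,0,-40],[0,0,0],1],[[-4,36,-10],[0,0,0],1],[[-4,40,0],[0,0,0],1],[[-4,40,0],[0,0,0],1],[[-4,40,0],[0,0,0],1]]'
python3 -m pendant '[[[-4,40,0],[0,0,0],1],[[-4,40,0],[0,0,0],1],[[-4,40,0],[0,0,0],1],[[-4,20,40],[0,0,0],1],[[0,0,0],[0,0,0],1],[[0,0,0],[0,0,0],1]]'
python3 - <<'E'
from h import *
p1=onz("top",173.9,165.0,.013);print(p1)
m=optics.camera_model("wrist");i=optics.get_image("wrist");t=optics.get_image("top")
target([.61,.186,.1],1.724)
print("pred boss px",proj("wrist",[p1[0],p1[1],.041],m))
save(i,"pics/y.png");save(t,"pics/t3.png")
a=cv2.resize(i,(400,300));b=cv2.resize(t[120:220,200:330],(400,300),interpolation=cv2.INTER_CUBIC)
save(np.hstack([a,b]),"pics/w3.png")
E
```

```text
t: 6.25
tool_pos: [0.6128, 0.0442, 0.2012]
tool_rot: [-0.24, 3.131, -0.0]
contact_force: [0.5, 0.4, 0.1]
opening: 0.0853
grip_force: 0.0
t: 6.75
tool_pos: [0.6053, 0.1831, 0.1605]
tool_rot: [0.245, -3.126, 0.002]
contact_force: [-0.5, -0.4, 0.3]
opening: 0.0853
grip_force: 0.0
[0.61296802 0.19042897 0.013     ]
tool now [0.6077 0.1817 0.1642] shift mm [-2.9  3.9 64.2] rot [-0.     0.001  0.001] q6 -1.55 t 6.85 op 0.0854 F [ 0.3 -0.9 -0.4] g 0.0
pred boss px [262.76476618 197.37950453]
```

View pics/w3.png

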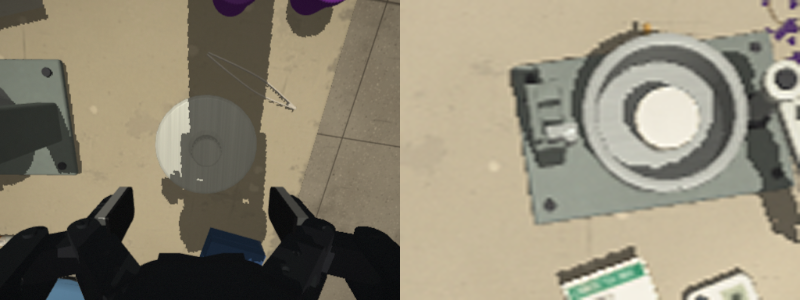

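The cup stands upright and near the centre of the jar. In the wrist view the boss is at (263.7,193.3) and the plate centre at (263.7,184.3).

```bash
python3 - <<'E'
from h import *
p=onz("wrist",263.7,193.3,.041);q=onz("wrist",263.7,184.3,.013);print(p,q)
target([(p[0]+q[0])/2,(p[1]+q[1])/2,.021],1.724)
E
```

```text
[0.61302224 0.18966784 0.041     ] [0.61104194 0.18992453 0.013     ]
tool now [0.6077 0.1817 0.1642] shift mm [ -5.5   7.4 143.2] rot [-0.     0.001  0.001] q6 -1.55 t 6.85 op 0.0854 F [ 0.3 -0.9 -0.4] g 0.0
```

```bash
python3 -m pendant '[[[-5,8,30],[0,0,0],1],[[0,0,38],[0,0,0],1],[[0,0,38],[0,0,0],1],[[0,0,30],[0,0,0],1],[[0,0,5],[0,0,0],1],[[0,0,0],[0,0,0],0.5],[[0,0,0],[0,0,0],0.25],[[0,0,0],[0,0,0],0.2],[[0,0,0],[0,0,0],0.2],[[0,0,0],[0,0,0],0.2],[[0,0,0],[0,0,0],0.2]]' 60
python3 -c "
from h import *
target([.6125,.190,.16],1.724)"
```

```text
t: 7.77
tool_pos: [0.6137, 0.191, 0.0266]
tool_rot: [-0.242, 3.126, -0.0]
contact_force: [0.1, -1.5, 5.3]
opening: 0.0334
grip_force: 59.2
tool now [0.6137 0.191  0.0266] shift mm [   0.5   -0.9 -133.4] rot [-0.001  0.006  0.001] q6 -1.54 t 7.77 op 0.0334 F [ 0.1 -1.5  5.3] g 59.2
```

```bash
python3 -m pendant '[[[0,0,-10],[0,0,0],0.2],[[0,0,-35],[0,0,0],0.2],[[0,0,-40],[0,0,0],0.2],[[0,0,-40],[0,0,0],0.2],[[0,0,-35],[0,0,0],0.2],[[0,0,0],[0,0,0],0.2],[[0,0,0],[0,0,0],0.2],[[0,0,0],[0,0,0],0.2]]'
python3 - <<'E'
from h import *
o=get_obs();m=optics.camera_model("wrist");i=optics.get_image("wrist");save(i,"pics/w4.png")
Tt=np.eye(4);Tt[:3,:3]=R.from_rotvec(o["tool_rot"]).as_matrix();Tt[:3,3]=o["tool_pos"]
H=np.linalg.inv(Tt)@np.array(m["cam_to_world"]);np.save("H.npy",H);print(H.round(3))
# old view x.png wrist half
T2=np.eye(4);T2[:3,:3]=R.from_rotvec([.242,-3.132,0]).as_matrix();T2[:3,3]=[.6189,-.114,.1617]
m2=dict(m);m2["cam_to_world"]=T2@H
w=cv2.imread("pics/x.png")[:384]
g=cv2.GaussianBlur(cv2.cvtColor(w,cv2.COLOR_BGR2GRAY),(3,3),0)
# radial edge search of flange outer edge at z=.088, radius .070
def fit(g,n,m,c0,z,r,angs,span=.010):
    c=np.array(c0,float)
    for it in range(6):
        pts=[]
        for a in angs:
            rr=np.linspace(r-span,r+span,41)
            px=np.array([proj(n,[c[0]+q*np.cos(a),c[1]+q*np.sin(a),z],m) for q in rr],np.float32)
            v=cv2.remap(g,px[:,0].reshape(1,-1),px[:,1].reshape(1,-1),cv2.INTER_LINEAR)[0].astype(float)
            d=np.abs(v[4:]-v[:-4]);k=d.argmax()
            if d[k]>15: pts.append([np.cos(a),np.sin(a),rr[k+2]])
        pts=np.array(pts);A=np.c_[pts[:,:2],np.ones(len(pts))]
        res=np.ones(len(pts),bool)
        for _ in range(4):
            s=np.linalg.lstsq(A[res],pts[res,2],rcond=None)[0];e=np.abs(A@s-pts[:,2]);res=e<max(.0015,1.5*np.median(e))
        c+=s[:2]
    return c.round(4),s[2].round(4),res.sum(),len(res),e[res].mean().round(5)
A=np.linspace(-np.pi,np.pi,72)
print("wrist",fit(g,"wrist",m2,[.6215,-.1135],.088,.070,[a for a in A if np.cos(a)<.2]))
for f in("top0","t3"):
  t=cv2.cvtColor(cv2.imread(f"pics/{f}.png"),cv2.COLOR_BGR2GRAY)
  print(f,fit(t,"top",None,[.6215,-.1135],.088,.070,A,.006),fit(t,"top",None,[.6215,-.1135],.088,.059,A,.006))
t=cv2.cvtColor(cv2.imread("pics/scene0.png"),cv2.COLOR_BGR2GRAY);print("scene",fit(t,"scene",None,[.6215,-.1135],.088,.070,A,.006))
y=cv2.cvtColor(i,cv2.COLOR_RGB2GRAY);p=o["tool_pos"]
print("lid",fit(y,"wrist",m,[p[0],p[1]],p[2]-.0266+.013,.068,[a for a in A if np.cos(a)<.2]),"tool",p)
E
```

```text
t: 8.43
tool_pos: [0.6103, 0.1909, 0.1824]
tool_rot: [0.242, -3.131, 0.0]
contact_force: [-0.8, 0.5, -4.0]
opening: 0.0334
grip_force: 60.5
[[-0.     0.963  0.27   0.069]
 [ 1.     0.     0.001  0.001]
 [ 0.001  0.27  -0.963 -0.144]
 [ 0.     0.     0.     1.   ]]
wrist (array([ 0.6366, -0.1084]), np.float64(0.0725), np.int64(23), 38, np.float64(0.00094))Traceback (most recent call last):
  File "<stdin>", line 31, in <module>
  File "<stdin>", line 17, in fit
  File "h.py", line 10, in proj
    m=m or optics.camera_model(n); T=np.array(m["cam_to_world"])
           ~~~~~~~~~~~~~~~~~~~^^^
ValueError: time passes only in moves, steps and waits
```

View pics/w4.png

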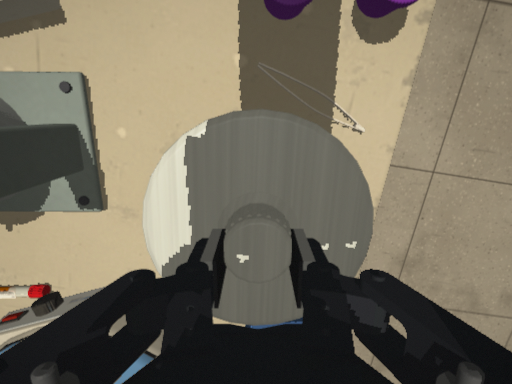

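The lid is held level: the plate spans u 143–373, centred at u≈258, with its top edge at v≈110. The fit failed because it made too many camera-model calls, so I'll cache the models.

```bash
cat > fit.py <<'E'
from h import *
def fit(g,m,c0,z,r,angs,span=.006,th=10):
    c=np.array(c0,float)
    for it in range(6):
        pts=[]
        for a in angs:
            rr=np.linspace(r-span,r+span,41)
            px=np.array([proj("",[c[0]+q*np.cos(a),c[1]+q*np.sin(a),z],m) for q in rr],np.float32)
            v=cv2.remap(g,px[:,0].reshape(1,-1),px[:,1].reshape(1,-1),cv2.INTER_LINEAR)[0].astype(float)
            d=np.abs(v[4:]-v[:-4]);k=d.argmax()
            if d[k]>th: pts.append([np.cos(a),np.sin(a),rr[k+2]-r])
        pts=np.array(pts);A=pts[:,:2];res=np.ones(len(pts),bool)
        for _ in range(5):
            s=np.linalg.lstsq(A[res],pts[res,2],rcond=None)[0];e=np.abs(A@s-pts[:,2]);res=e<max(.0012,1.5*np.median(e))
        c+=s
    return c.round(4),res.sum(),len(res),e[res].mean().round(5)
E
python3 - <<'E'
from fit import *
o=get_obs();p=o["tool_pos"];W,T,S=[optics.camera_model(n) for n in("wrist","top","scene")]
H=np.load("H.npy");T2=np.eye(4);T2[:3,:3]=R.from_rotvec([.242,-3.132,0]).as_matrix();T2[:3,3]=[.6189,-.114,.1617]
m2=dict(W);m2["cam_to_world"]=T2@H
A=np.linspace(-np.pi,np.pi,72);G=lambda i:cv2.cvtColor(i,cv2.COLOR_BGR2GRAY)
h=[a for a in A if np.cos(a)<-.1];c0=[.6215,-.1135]
print("wrist",fit(G(cv2.imread("pics/x.png")[:384]),m2,c0,.088,.070,h))
for f,m in(("top0",T),("t3",T),("scene0",S)):
  t=G(cv2.imread(f"pics/{f}.png"));print(f,fit(t,m,c0,.088,.070,A),fit(t,m,c0,.088,.059,A))
print("lid",fit(G(cv2.imread("pics/w4.png")),W,p[:2],p[2]-.0136,.068,h),"tool",p.round(4))
E
```

```text
wrist (array([ 0.6241, -0.1123]), np.int64(31), 34, np.float64(0.00011))
top0 (array([ 0.6253, -0.1137]), np.int64(41), 66, np.float64(0.00052)) (array([ 0.6234, -0.1136]), np.int64(55), 64, np.float64(0.00043))
t3 (array([ 0.625, -0.114]), np.int64(46), 68, np.float64(0.00053)) (array([ 0.6234, -0.1138]), np.int64(53), 64, np.float64(0.00036))
scene0 (array([ 0.6231, -0.1143]), np.int64(26), 39, np.float64(0.00043)) (array([ 0.6218, -0.1135]), np.int64(30), 40, np.float64(0.00037))
lid (array([0.6076, 0.1915]), np.int64(28), 34, np.float64(0.00034)) tool [0.6096 0.1907 0.1807]
```

```bash
python3 -m pendant '[[[0,0,-30],[0,0,0],0.2],[[0,0,-30],[0,0,0],0.2],[[3,-30,0],[0,0,0],0.2],[[3,-30,0],[0,0,0],0.2],[[3,-30,0],[0,0,0],0.2],[[3,-30,0],[0,0,0],0.2],[[3,-30,0],[0,0,0],0.2],[[3,-30,0],[0,0,0],0.2],[[3,-30,0],[0,0,0],0.2],[[3,-30,0],[0,0,0],0.2],[[3,-30,0],[0,0,0],0.2],[[3,-30,0],[0,0,0],0.2]]'
python3 -m pendant '[[[0,0,10],[0,0,0],0.2],[[0,0,30],[0,0,0],0.2],[[0,0,30],[0,0,0],0.2],[[0,0,30],[0,0,0],0.2],[[0,0,5],[0,0,0],0.2],[[0,0,0],[0,0,0],0.2],[[0,0,0],[0,0,0],0.2]]'
python3 - <<'E'
from fit import *
p=get_obs()["tool_pos"];W=optics.camera_model("wrist");i=optics.get_image("wrist");save(i,"pics/w5.png")
A=np.linspace(-np.pi,np.pi,72);h=[a for a in A if np.cos(a)<-.1]
print("lid",fit(cv2.cvtColor(i,cv2.COLOR_RGB2GRAY),W,p[:2],p[2]-.0136,.068,h))
target([.6259,-.1138,.1096],1.724)
E
```

```text
t: 9.48
tool_pos: [0.6259, -0.1112, 0.2392]
tool_rot: [0.241, -3.127, -0.003]
contact_force: [0.1, -0.1, -3.2]
opening: 0.0332
grip_force: 60.7
t: 10.07
tool_pos: [0.6271, -0.1098, 0.1372]
tool_rot: [0.242, -3.131, -0.001]
contact_force: [1.1, -0.4, -2.3]
opening: 0.0329
grip_force: 60.8
lid (array([ 0.6233, -0.1106]), np.int64(25), 34, np.float64(0.00049))
tool now [ 0.6283 -0.1102  0.1392] shift mm [ 3.  -3.2 29.6] rot [-0.001  0.002  0.001] q6 -2.02 t 10.12 op 0.033 F [-0.2 -0.4 -1.3] g 60.8
```

```bash
python3 -m pendant '[[[1,-2.5,8],[0,0,0],0.2],[[0,0,7],[0,0,0],0.2],[[0,0,4],[0,0,0],0.2],[[0,0,3],[0,0,0],0.2],[[0,0,0],[0,0,0],0.2]]'
for k in 1 2; do python3 -m pendant '[[[0,0,1.5],[0,0,0],0.2],[[0,0,1.5],[0,0,0],0.2],[[0,0,0],[0,0,0],0.2]]' | grep -E "pos|contact"; done
```

```text
t: 10.53
tool_pos: [0.6262, -0.1126, 0.1147]
tool_rot: [0.242, -3.131, -0.001]
contact_force: [-0.3, -0.4, -3.3]
opening: 0.0331
grip_force: 60.8
tool_pos: [0.6268, -0.1127, 0.1125]
contact_force: [0.6, 0.0, -1.8]
tool_pos: [0.627, -0.1128, 0.1098]
contact_force: [0.2, -0.3, -1.8]
```

```bash
for k in 1 2; do python3 -m pendant '[[[0,0,1],[0,0,0],0.2],[[0,0,1],[0,0,0],0.2],[[0,0,0],[0,0,0],0.2]]' | grep -E "pos|contact"; done
```

```text
tool_pos: [0.627, -0.1128, 0.1097]
contact_force: [-5.4, 1.6, 6.9]
tool_pos: [0.6271, -0.1128, 0.1096]
contact_force: [-9.6, 3.1, 13.5]
```

```bash
python3 -m pendant '[[[0,0,-3],[0,0,0],0.2],[[0,0,0],[0,0,0],0.7],[[0,0,0],[0,0,0],0.8],[[0,0,0],[0,0,0],0.8],[[0,0,-20],[0,0,0],0.8],[[0,0,-40],[0,0,0],0.5],[[0,0,-40],[0,0,0],0],[[30,0,-30],[0,0,0],0],[[30,0,0],[0,0,0],0],[[30,0,0],[0,0,0],0],[[0,0,0],[0,0,0],0],[[0,0,0],[0,0,0],0]]'
python3 - <<'E'
from fit import *
p=get_obs()["tool_pos"];W=optics.camera_model("wrist");i=optics.get_image("wrist");save(i,"pics/w6.png")
A=np.linspace(-np.pi,np.pi,72);g=cv2.cvtColor(i,cv2.COLOR_RGB2GRAY)
print(p,"lid",fit(g,W,[.6239,-.1128],.096,.068,A),"flange",fit(g,W,[.6239,-.1128],.088,.070,A))
s=optics.get_image("scene")
save(np.vstack([i[:, :],]),"pics/w6.png")
c=cv2.resize(s[150:270,220:350],(400,370),interpolation=cv2.INTER_CUBIC);a=cv2.resize(i,(400,300))
o=np.zeros((370,800,3),np.uint8);o[:300,:400]=a;o[:,400:]=c;save(o,"pics/v6.png")
E
```

```text
t: 12.53
tool_pos: [0.5376, -0.1266, 0.2379]
tool_rot: [-0.24, 3.132, -0.0]
contact_force: [-0.9, -0.4, 1.0]
opening: -0.0
grip_force: 0.0
[ 0.53756197 -0.1266037   0.23793103] lid (array([ 0.6194, -0.1127]), np.int64(23), 45, np.float64(0.0003)) flange (array([ 0.6236, -0.112 ]), np.int64(24), 45, np.float64(0.00036))
```

View pics/v6.png

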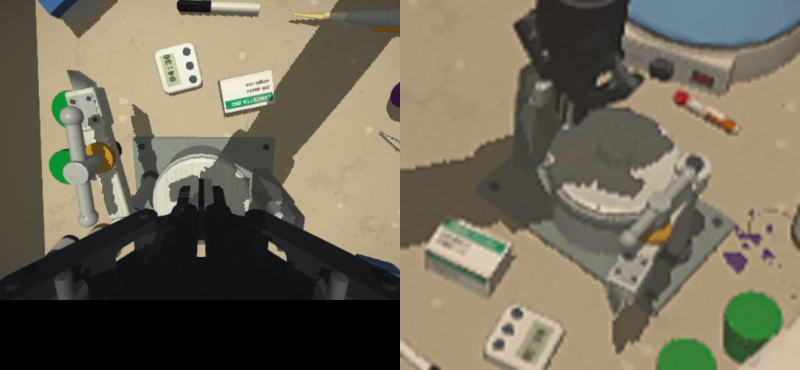

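The lid sits squarely on the flange (right half, about (615,165)), and contact came at the seated height. The case is at about (88,105) in the left half, so the bar is at about 1.73 rad. Next I turn the tool for the push.

```bash
python3 -m pendant '[[[0,0,-10],[0,0,0.118],0],[[0,0,-5],[0,0,0.118],0],[[0,0,0],[0,0,0.118],0],[[0,0,0],[0,0,0.118],0],[[0,0,0],[0,0,0.118],0],[[0,0,0],[0,0,0.118],0],[[0,0,0],[0,0,0.118],0],[[0,0,0],[0,0,0.118],0],[[0,0,0],[0,0,0.118],0],[[0,0,0],[0,0,0.118],0],[[0,0,0],[0,0,0.118],0],[[0,0,0],[0,0,0.118],0]]'
python3 - <<'E'
from h import *
target([.518,-.281,.25],.31)
W=optics.camera_model("wrist");i=optics.get_image("wrist");save(i,"pics/w7.png")
# green things & case location hint
t=cv2.cvtColor(cv2.imread("pics/top0.png"),cv2.COLOR_BGR2RGB)
for s,c in blobs(t,(45,100,40),(80,255,255),150): print(s,c,onz("top",*c,.059).round(3))
# dark/white case in w6: project prediction
E
```

```text
t: 13.63
tool_pos: [0.5396, -0.1264, 0.2528]
tool_rot: [-1.859, -2.532, -0.0]
contact_force: [0.7, 0.4, -0.6]
opening: -0.0
grip_force: 0.0
tool now [ 0.5396 -0.1264  0.2528] shift mm [-141.1  -66.8    2.8] rot [-0.    -0.    -0.006] q6 -0.67 t 13.63 op -0.0 F [ 0.7  0.4 -0.6] g 0.0
[349 152  23  21 358] [360.1 162.4] [ 0.614 -0.316  0.059]
[350 185  20  20 325] [359.6 194.3] [ 0.529 -0.312  0.059]
```

```bash
python3 -m pendant '[[[-35,-16,0],[0,0,0],0],[[-36,-17,0],[0,0,0],0],[[-35,-17,0],[0,0,0],0],[[-35,-17,0],[0,0,0],0],[[0,0,0],[0,0,0],0],[[0,0,30],[0,0,0],0],[[0,0,35],[0,0,0],0],[[0,0,30],[0,0,0],0],[[0,0,8],[0,0,0],0],[[0,0,0],[0,0,0],0],[[0,0,0],[0,0,0],0]]'
python3 -c "
from h import *
target([.518,-.281,.147],.31)"
```

```text
t: 14.6
tool_pos: [0.5182, -0.2812, 0.1508]
tool_rot: [1.851, 2.538, 0.0]
contact_force: [0.3, 0.0, 0.4]
opening: 0.0002
grip_force: 0.0
tool now [ 0.5182 -0.2812  0.1508] shift mm [ 0.3 -0.2  3.8] rot [0. 0. 0.] q6 -0.93 t 14.6 op 0.0002 F [0.3 0.  0.4] g 0.0
```

```bash
python3 -m pendant '[[[0,5,4],[0,0,0],0],[[8,0,0],[0,0,0],0],[[7,0,0],[0,0,0],0],[[3,0,0],[0,0,0.02],0],[[6.7,-1.2,0],[0,0,0.05],0],[[6.7,-1.2,0],[0,0,0.05],0],[[6.7,-1.2,0],[0,0,0.05],0],[[0,0,0],[0,0,0],0]]'
python3 - <<'E'
from h import *
hg=np.array([.6373,-.1998]);o=get_obs();p=o["tool_pos"][:2]-hg;T=R.from_rotvec(o["tool_rot"]).as_matrix()
y=T[:2,1];psi=np.arctan2(y[1],y[0]);print("psi",psi,"r along -y",-p@T[:2,1],"d",-p@T[:2,0])
i=optics.get_image("top");save(i,"pics/t8.png");i=optics.get_image("scene");save(i,"pics/s8.png");w=optics.get_image("wrist");save(w,"pics/w8.png")
E
```

```text
t: 15.27
tool_pos: [0.5084, -0.2428, 0.1469]
tool_rot: [2.062, 2.369, 0.001]
contact_force: [-0.1, -0.2, -0.5]
opening: -0.0002
grip_force: 0.0
psi 0.1385677836645693 r along -y 0.13359198873465564 d 0.02475205330747578
```

```bash
python3 - <<'E'
from h import *
for f in("scene0","s8","w8","top0","t8"):
  t=cv2.cvtColor(cv2.imread(f"pics/{f}.png"),cv2.COLOR_BGR2RGB)
  print(f,[(s.tolist(),c) for s,c in blobs(t,(10,130,80),(25,255,255),15)])
S=optics.camera_model("scene")
for tot in(1.88,1.709):
  u=np.array([-np.sin(tot),np.cos(tot)]);p=np.array([.6373,-.1998])+.088*u;print(tot,[proj("",[*p,z],S).round(1) for z in(.13,.16)])
E
```

```text
scene0 [([408, 77, 8, 12, 54], array([411.3,  82.1])), ([319, 187, 10, 6, 22], array([324.3, 189.5])), ([357, 189, 5, 5, 18], array([359.2, 190.8])), ([140, 190, 5, 6, 18], array([141.7, 192.3])), ([352, 207, 16, 13, 119], array([358.9, 213.7])), ([300, 222, 8, 7, 31], array([304.2, 225.8]))]
s8 [([405, 0, 17, 7, 29], array([413.4,   2.7])), ([408, 77, 8, 12, 56], array([411.3,  82.1])), ([357, 189, 5, 4, 17], array([359.1, 190.7])), ([140, 190, 5, 6, 20], array([141.6, 192.5])), ([352, 207, 16, 14, 135], array([358.9, 214.3])), ([4, 252, 34, 27, 54], array([ 20.1, 261.7])), ([1, 258, 18, 21, 24], array([  8.5, 267.5]))]
w8 [([320, 171, 72, 41, 1689], array([352.1, 189.3])), ([475, 229, 19, 8, 94], array([483.6, 232.7]))]
top0 [([505, 5, 7, 5, 20], array([508.8,   7.4])), ([506, 13, 6, 72, 172], array([509.3,  37.6])), ([309, 66, 6, 7, 29], array([311.3,  69. ])), ([282, 95, 6, 5, 21], array([284.8,  97.4])), ([344, 102, 5, 8, 19], array([345.6, 105.9])), ([332, 180, 5, 7, 22], array([333.7, 183.1])), ([185, 260, 21, 3, 31], array([196.3, 261.4])), ([145, 266, 6, 4, 17], array([147.4, 267.4])), ([137, 271, 6, 7, 27], array([139.6, 274.2])), ([74, 335, 80, 49, 194], array([120. , 352.1]))]
t8 [([505, 5, 7, 5, 19], array([508.7,   7.4])), ([506, 13, 6, 72, 158], array([509.3,  37.6])), ([309, 66, 6, 7, 28], array([311.2,  69. ])), ([277, 95, 11, 6, 26], array([283.7,  97.9])), ([341, 99, 8, 14, 59], array([344.5, 106. ])), ([352, 104, 6, 8, 19], array([354.2, 107.2])), ([324, 177, 6, 12, 38], array([326.6, 182.7])), ([185, 260, 21, 3, 30], array([196.2, 261.4])), ([145, 266, 7, 4, 18], array([147.6, 267.3])), ([138, 271, 5, 7, 27], array([139.8, 274.2])), ([74, 334, 78, 50, 183], array([112.7, 348.6]))]
1.88 [array([300.6, 229.9]), array([301.7, 223.9])]
1.709 [array([296.1, 227.3]), array([297.2, 221.3])]
```

The bar is following the push: the orange collar moved from u=333.7 to 326.6 in the top view. I carry on round the arc.

```bash
cat > bar.py <<'E'
from h import *
hg=np.array([.6373,-.1998]);o=get_obs();p=o["tool_pos"][:2]-hg;T=R.from_rotvec(o["tool_rot"]).as_matrix()
y=T[:2,1];psi=np.arctan2(y[1],y[0]);print("t",o["t"],"bar if touching",psi+np.pi/2-.153,"r",-p@T[:2,1],"d",-p@T[:2,0],"F tool",(T.T@o["contact_force"]).round(1),"z",o["tool_pos"][2],"q6",o["q"][5])
E
python3 -m pendant '[[[13.4,-1.9,0],[0,0,0.1],0],[[13.4,-1.9,0],[0,0,0.1],0],[[13.4,-1.9,0],[0,0,0.1],0],[[13.4,-1.9,0],[0,0,0.1],0],[[13.4,-1.9,0],[0,0,0.1],0],[[13.4,-1.9,0],[0,0,0.1],0],[[13.4,-1.9,0],[0,0,0.1],0],[[0,0,0],[0,0,0],0]]'; python3 bar.py
python3 -m pendant '[[[13.4,-1.9,0],[0,0,0.1],0],[[13.4,-1.9,0],[0,0,0.1],0],[[13.4,-1.9,0],[0,0,0.1],0],[[13.4,-1.9,0],[0,0,0.1],0],[[10.7,-1.7,0],[0,0,0.08],0],[[0,0,0],[0,0,0],0]]'; python3 bar.py
```

```text
t: 16.08
tool_pos: [0.5108, -0.1497, 0.1463]
tool_rot: [-2.749, -1.52, -0.001]
contact_force: [0.4, -0.0, 0.5]
opening: -0.0003
grip_force: 0.0
t 16.0833 bar if touching 0.8575252565125009 r 0.1337634402874077 d 0.024807996021181077 F tool [ 0.2  0.3 -0.5] z 0.14630241107171849 q6 0.1347975286350864
t: 16.58
tool_pos: [0.5481, -0.098, 0.1462]
tool_rot: [3.031, 0.827, 0.001]
contact_force: [-0.7, 0.6, 0.1]
opening: -0.0001
grip_force: 0.0
t 16.5833 bar if touching 0.3794503705071315 r 0.13302201663705332 d 0.02517902773747171 F tool [-0.3 -0.9 -0.1] z 0.14623487065228544 q6 0.7276330530005573
```

```bash
python3 -m pendant '[[[6.6,-1.1,0],[0,0,0.05],0],[[6.6,-1.1,0],[0,0,0.05],0],[[6.6,-1.1,0],[0,0,0.05],0],[[6.6,-1.1,0],[0,0,0.05],0],[[0,0,0],[0,0,0],0]]' >/dev/null; python3 bar.py
python3 -m pendant '[[[4,-0.7,0],[0,0,0.03],0],[[4,-0.7,0],[0,0,0.03],0],[[4,-0.7,0],[0,0,0.03],0],[[0,0,0],[0,0,0],0]]'>/dev/null; python3 bar.py
python3 -m pendant '[[[4,-0.7,0],[0,0,0.03],0],[[4,-0.7,0],[0,0,0.03],0],[[0,0,0],[0,0,0],0]]'>/dev/null; python3 bar.py
```

```text
t 17.0 bar if touching 0.1799115950847128 r 0.13243511553149762 d 0.026241403786483215 F tool [ 0.  -0.1 -0.5] z 0.14612913498079827 q6 0.9634139012836693
t 17.3333 bar if touching 0.09031250580950248 r 0.1318106221848515 d 0.03029855544208474 F tool [-14.5   0.5  -7.6] z 0.14592511340733139 q6 1.0669344531860783
t 17.5833 bar if touching 0.02967596900827399 r 0.13187787053347402 d 0.027803445093941802 F tool [-5.4  0.7 -1.3] z 0.14568119751342426 q6 1.1356942925250983
```

```bash
for k in 1 2 3; do python3 -m pendant '[[[2,-0.3,0],[0,0,0.01],0],[[2,-0.2,0],[0,0,0.01],0],[[0,0,0],[0,0,0],0]]'>/dev/null; python3 bar.py; done
```

```text
t 17.8333 bar if touching 0.007582996480353127 r 0.13244204843681773 d 0.025204979157480996 F tool [-0.8  1.4  0.8] z 0.14590048461235844 q6 1.162343417702844
t 18.0833 bar if touching -0.012319076726535733 r 0.13221641443315724 d 0.027752435210975868 F tool [-17.5   2.5  -7.7] z 0.14590626196772158 q6 1.1862820060710217
t 18.3333 bar if touching -0.032280123521028575 r 0.13187677680524504 d 0.030304215329263428 F tool [-32.2   3.  -16.5] z 0.14592492375697422 q6 1.209438554714277
```

Force peaked, dropped to zero near 0 rad and then rose against the end stop, so the latch should be in. I back off and look from above.

```bash
python3 -m pendant '[[[-10,0,0],[0,0,0],0],[[-25,0,0],[0,0,0],0],[[-25,0,0],[0,0,-0.1],0],[[0,0,-35],[0,0,-0.12],0],[[0,0,-40],[0,0,-0.12],0.5],[[0,0,-30],[0,0,-0.12],0.5],[[0,0,0],[0,0,-0.12],0.5],[[0,0,0],[0,0,-0.12],0.5],[[0,0,0],[0,0,-0.12],0.5],[[0,0,0],[0,0,-0.12],0.5],[[0,0,0],[0,0,-0.12],0.5],[[0,0,0],[0,0,-0.12],0.5]]'
python3 -c "
from h import *
target([.6239,-.1128,.25],-.047)
i=optics.get_image('top');save(i,'pics/t9.png')"
```

```text
t: 19.33
tool_pos: [0.5401, -0.0776, 0.2518]
tool_rot: [2.493, 1.909, 0.003]
contact_force: [-0.9, -0.3, -0.4]
opening: 0.0427
grip_force: 0.0
tool now [ 0.5401 -0.0776  0.2518] shift mm [-12.2  90.1   2. ] rot [ 0.002 -0.001 -0.217] q6 -0.02 t 19.33 op 0.0427 F [-0.9 -0.3 -0.4] g 0.0
```

```bash
python3 -m pendant '[[[-4,30,0],[0,0,0],0.5],[[-4,30,0],[0,0,0],0.5],[[-4,30,0],[0,0,0],0.5],[[0,0,0],[0,0,-0.11],0.5],[[0,0,0],[0,0,-0.11],0.5],[[0,0,0],[0,0,0],0.5],[[0,0,0],[0,0,0],0.5]]'
python3 - <<'E'
from h import *
target([.6239,-.1128,.25],-.047)
W=optics.camera_model("wrist");i=optics.get_image("wrist");s=optics.get_image("scene");t=optics.get_image("top")
for n,x in(("w10",i),("s10",s),("t10",t)): save(x,f"pics/{n}.png")
print("pred hub",proj("",[.6239,-.1128,.2],W),"pad",proj("",[.6239,-.1128,.148],W))
c=cv2.resize(s[140:270,220:350],(288,288),interpolation=cv2.INTER_CUBIC)
o=np.zeros((384,800,3),np.uint8);o[:,:512]=i;o[:288,512:]=c;save(o,"pics/v10.png")
E
```

```text
t: 19.97
tool_pos: [0.6233, -0.1133, 0.2513]
tool_rot: [2.281, 2.16, 0.001]
contact_force: [-0.2, 0.5, -0.2]
opening: 0.0427
grip_force: 0.0
tool now [ 0.6233 -0.1133  0.2513] shift mm [0.5 0.6 1.3] rot [ 0.001 -0.    -0.008] q6 -0.24 t 19.97 op 0.0427 F [-0.2  0.5 -0.2] g 0.0
pred hub [258.74462648 211.85835258] pad [258.40752029 192.29871386]
```

View pics/v10.png

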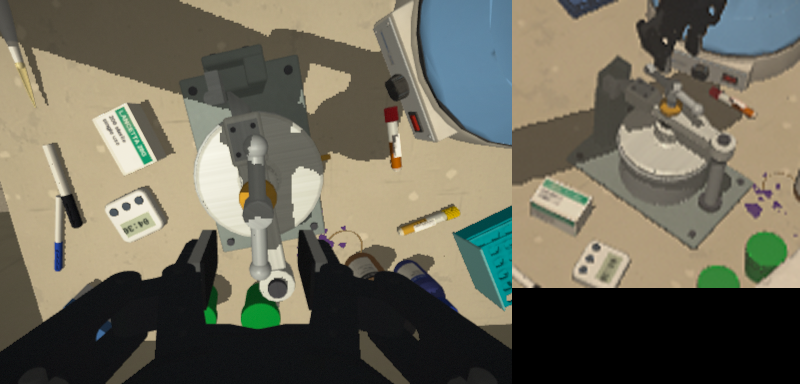

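The bar is shut over the lid with its case at the strike (240,130). The T-handle runs from (258,146) to (261,270) with its hub at (259,210), against a prediction of (258.7,211.9). It is aligned with the tool x axis, so I grip it.

```bash
python3 -m pendant '[[[0,0,20],[0,0,0],0.5],[[0,0,25],[0,0,0],0.5],[[0,0,17],[0,0,0],0.5],[[0,0,5],[0,0,0],0.5],[[0,0,0],[0,0,0],0.3],[[0,0,0],[0,0,0],0],[[0,0,0],[0,0,0],0],[[0,0,0],[0,0,0],0],[[0,0,0],[0,0,0],0]]' 60
python3 -m pendant '[[[0,0,0.15],[0,0,0.06],0],[[0,0,0.15],[0,0,0.12],0],[[0,0,0.15],[0,0,0.12],0],[[0,0,0.15],[0,0,0.12],0],[[0,0,0.15],[0,0,0.12],0]]'
python3 -c "
from station import get_obs;o=get_obs();print(o['wrist_torque'].round(3),o['q'][5])"
```

```text
t: 20.87
tool_pos: [0.6231, -0.1135, 0.1849]
tool_rot: [2.277, 2.163, 0.001]
contact_force: [0.3, 0.6, -2.3]
opening: 0.0202
grip_force: 59.0
t: 21.28
tool_pos: [0.6231, -0.1134, 0.1841]
tool_rot: [2.776, 1.47, 0.001]
contact_force: [0.1, 0.4, -2.5]
opening: 0.0197
grip_force: 59.1
[0.124 0.04  0.098] 0.29907513337028035
```

Torque is 0.098 N m, which matches the screw's friction, so the handle is turning. I continue the stroke.

```bash
python3 -m pendant '[[[0,0,0.15],[0,0,0.12],0],[[0,0,0.15],[0,0,0.12],0],[[0,0,0.15],[0,0,0.12],0],[[0,0,0.15],[0,0,0.12],0],[[0,0,0.15],[0,0,0.12],0],[[0,0,0.15],[0,0,0.12],0],[[0,0,0.15],[0,0,0.12],0],[[0,0,0.15],[0,0,0.12],0],[[0,0,0.15],[0,0,0.12],0],[[0,0,0.15],[0,0,0.12],0],[[0,0,0.15],[0,0,0.12],0]]' | grep -E "pos|force|open"
python3 -m pendant '[[[0,0,0.15],[0,0,0.12],0],[[0,0,0.15],[0,0,0.12],0],[[0,0,0.15],[0,0,0.12],0],[[0,0,0.15],[0,0,0.12],0],[[0,0,0.15],[0,0,0.12],0],[[0,0,0.15],[0,0,0.12],0],[[0,0,0.15],[0,0,0.12],0],[[0,0,0.15],[0,0,0.12],0],[[0,0,0.15],[0,0,0.12],0],[[0,0,0.15],[0,0,0.12],0],[[0,0,0],[0,0,0],0]]' | grep -E "pos|force|open"
python3 -c "
from station import get_obs;o=get_obs();print(o['t'],o['wrist_torque'].round(3),o['q'])"
```

```text
tool_pos: [0.6232, -0.1132, 0.1825]
contact_force: [1.5, 1.4, -3.7]
opening: 0.02
grip_force: 59.1
tool_pos: [0.6233, -0.1133, 0.1809]
contact_force: [0.6, 1.0, -2.7]
opening: 0.0199
grip_force: 59.1
23.1167 [ 0.154 -0.04  -0.122] [-2.97520717e-01  1.06258680e-01  1.64149419e+00  6.00844827e-04
  1.39245928e+00  2.81539715e+00]
```

```bash
python3 -m pendant '[[[0,0,0],[0,0,0],0.5],[[0,0,0],[0,0,0],0.5],[[0,0,0],[0,0,0],0.5],[[0,0,-20],[0,0,0],0.5],[[0,0,-40],[0,0,0],0.5],[[0,0,-10],[0,0,0],0.5],[[0,0,0],[0,0,0],0.5],[[0,0,0],[0,0,0],0.5]]' | grep -E "pos|force|open"
cat > tb.py <<'E'
from h import *
W=optics.camera_model("wrist");i=optics.get_image("wrist");import sys;save(i,f"pics/{sys.argv[1]}.png")
for f in("w10",sys.argv[1]):
  g=cv2.cvtColor(cv2.imread(f"pics/{f}.png"),cv2.COLOR_BGR2GRAY)
  for v in(150,165,180,225,240,255): print(f,v,g[v,236:284:3].tolist())
E
python3 tb.py w11
```

```text
tool_pos: [0.6236, -0.1138, 0.2522]
contact_force: [-0.2, -0.0, -0.1]
opening: 0.0428
grip_force: 0.0
w10 150 [84, 83, 84, 77, 118, 188, 186, 174, 156, 134, 95, 103, 104, 104, 102, 103]
w10 165 [96, 93, 93, 95, 74, 80, 85, 86, 81, 95, 87, 96, 96, 99, 102, 102]
w10 180 [232, 199, 186, 100, 80, 80, 84, 86, 83, 79, 70, 96, 104, 97, 94, 98]
w10 225 [220, 217, 218, 218, 181, 189, 184, 185, 179, 177, 177, 105, 100, 101, 94, 101]
w10 240 [144, 143, 142, 142, 142, 134, 170, 192, 175, 148, 95, 99, 97, 98, 100, 114]
w10 255 [178, 177, 178, 179, 179, 170, 165, 183, 179, 152, 109, 205, 207, 206, 207, 198]
w11 150 [97, 87, 99, 84, 119, 142, 157, 166, 165, 158, 139, 220, 220, 219, 218, 219]
w11 165 [99, 94, 93, 96, 89, 122, 152, 179, 171, 155, 184, 169, 206, 217, 216, 217]
w11 180 [91, 86, 88, 97, 91, 113, 146, 173, 172, 159, 150, 178, 187, 193, 203, 215]
w11 225 [93, 94, 94, 94, 80, 82, 81, 81, 80, 77, 78, 93, 94, 83, 79, 95]
w11 240 [63, 64, 64, 64, 91, 75, 74, 78, 82, 77, 71, 79, 48, 70, 92, 64]
w11 255 [81, 82, 81, 68, 53, 86, 72, 77, 81, 78, 71, 77, 77, 77, 80, 90]
```

The crossbar still lies along the tool x axis (bright ridge at u 250–266, v 150–180), so the handle turned with the gripper. I rewind half a turn.

```bash
python3 -m pendant '[[[0,0,0],[0,0,-0.121],0.5],[[0,0,0],[0,0,-0.121],0.5],[[0,0,0],[0,0,-0.121],0.5],[[0,0,0],[0,0,-0.121],0.5],[[0,0,0],[0,0,-0.121],0.5],[[0,0,0],[0,0,-0.121],0.5],[[0,0,0],[0,0,-0.121],0.5],[[0,0,0],[0,0,-0.121],0.5],[[0,0,0],[0,0,-0.121],0.5],[[0,0,0],[0,0,-0.121],0.5],[[0,0,0],[0,0,-0.121],0.5],[[0,0,0],[0,0,-0.121],0.5]]' >/dev/null
python3 -m pendant '[[[0,0,0],[0,0,-0.121],0.5],[[0,0,0],[0,0,-0.121],0.5],[[0,0,0],[0,0,-0.121],0.5],[[0,0,0],[0,0,-0.121],0.5],[[0,0,0],[0,0,-0.121],0.5],[[0,0,0],[0,0,-0.121],0.5],[[0,0,0],[0,0,-0.121],0.5],[[0,0,0],[0,0,-0.121],0.5],[[0,0,0],[0,0,-0.121],0.5],[[0,0,0],[0,0,-0.121],0.5],[[0,0,0],[0,0,-0.121],0.5],[[0,0,0],[0,0,-0.121],0.5]]' >/dev/null
python3 -m pendant '[[[0,0,0],[0,0,-0.121],0.5],[[0,0,0],[0,0,-0.115],0.5],[[0,0,0],[0,0,0],0.5]]' >/dev/null
python3 -c "
from h import *
target([.6237,-.1133,.181],0);print(get_obs()['q'][5])"
```

```text
tool now [ 0.6219 -0.1133  0.2478] shift mm [-0.2  2.  66.8] rot [-0.004 -0.001  0.031] q6 -0.33 t 26.08 op 0.0429 F [ 1.  -0.1 -0.3] g 0.0
-0.3288861708467915
```

```bash
python3 -m pendant '[[[0,1,20],[0,0,0],0.5],[[0,0,25],[0,0,0],0.5],[[0,0,18],[0,0,0],0.5],[[0,0,4],[0,0,0],0.5],[[0,0,0],[0,0,0],0.3],[[0,0,0],[0,0,0],0],[[0,0,0],[0,0,0],0],[[0,0,0],[0,0,0],0],[[0,0,0],[0,0,0],0]]' 60 | grep -E "pos|force|open"
python3 -m pendant '[[[0,0,0.15],[0,0,0.12],0],[[0,0,0.15],[0,0,0.12],0],[[0,0,0.15],[0,0,0.12],0],[[0,0,0.15],[0,0,0.12],0],[[0,0,0.15],[0,0,0.12],0],[[0,0,0.15],[0,0,0.12],0],[[0,0,0.15],[0,0,0.12],0],[[0,0,0.15],[0,0,0.12],0],[[0,0,0.15],[0,0,0.12],0],[[0,0,0.15],[0,0,0.12],0],[[0,0,0.15],[0,0,0.12],0],[[0,0,0.15],[0,0,0.12],0]]' | grep -E "pos|force|open"
python3 -c "
from station import get_obs;o=get_obs();print(o['t'],o['wrist_torque'].round(3),o['q'][5])"
python3 -m pendant '[[[0,0,0.15],[0,0,0.12],0],[[0,0,0.15],[0,0,0.12],0],[[0,0,0.15],[0,0,0.12],0],[[0,0,0.15],[0,0,0.12],0],[[0,0,0.15],[0,0,0.12],0],[[0,0,0.15],[0,0,0.12],0],[[0,0,0.15],[0,0,0.12],0],[[0,0,0.15],[0,0,0.12],0],[[0,0,0.15],[0,0,0.12],0],[[0,0,0.15],[0,0,0.12],0],[[0,0,0.15],[0,0,0.12],0],[[0,0,0.15],[0,0,0.12],0]]' | grep -E "pos|force|open"
python3 -c "
from station import get_obs;o=get_obs();print(o['t'],o['wrist_torque'].round(3),o['q'][5])"
```

```text
tool_pos: [0.6236, -0.1133, 0.1831]
contact_force: [-0.2, 0.3, -6.2]
opening: 0.0196
grip_force: 59.0
tool_pos: [0.6236, -0.1134, 0.1813]
contact_force: [-0.4, 0.2, -5.9]
opening: 0.0199
grip_force: 59.1
27.8333 [-0.049  0.024  0.134] 1.1194990224441352
tool_pos: [0.6235, -0.1134, 0.1795]
contact_force: [-0.7, 0.3, -6.1]
opening: 0.0197
grip_force: 59.2
28.8333 [0.036 0.205 0.154] 2.5594476586347876
```

```bash
python3 -m pendant '[[[0,0,0.15],[0,0,0.12],0],[[0,0,0.15],[0,0,0.12],0],[[0,0,0],[0,0,0],0],[[0,0,0],[0,0,0],0.5],[[0,0,0],[0,0,0],0.5],[[0,0,0],[0,0,0],0.5],[[0,0,-20],[0,0,0],0.5],[[0,0,-40],[0,0,0],0.5],[[0,0,-10],[0,0,0],0.5],[[0,0,0],[0,0,0],0.5],[[0,0,0],[0,0,0],0.5]]' | grep -E "pos|force|open"
python3 tb.py w12 | grep w12
python3 -m pendant '[[[0,0,0],[0,0,-0.121],0.5],[[0,0,0],[0,0,-0.121],0.5],[[0,0,0],[0,0,-0.121],0.5],[[0,0,0],[0,0,-0.121],0.5],[[0,0,0],[0,0,-0.121],0.5],[[0,0,0],[0,0,-0.121],0.5],[[0,0,0],[0,0,-0.121],0.5],[[0,0,0],[0,0,-0.121],0.5],[[0,0,0],[0,0,-0.121],0.5],[[0,0,0],[0,0,-0.121],0.5],[[0,0,0],[0,0,-0.121],0.5],[[0,0,0],[0,0,-0.121],0.5]]' >/dev/null
python3 -m pendant '[[[0,0,0],[0,0,-0.121],0.5],[[0,0,0],[0,0,-0.121],0.5],[[0,0,0],[0,0,-0.121],0.5],[[0,0,0],[0,0,-0.121],0.5],[[0,0,0],[0,0,-0.121],0.5],[[0,0,0],[0,0,-0.121],0.5],[[0,0,0],[0,0,-0.121],0.5],[[0,0,0],[0,0,-0.121],0.5],[[0,0,0],[0,0,-0.121],0.5],[[0,0,0],[0,0,-0.121],0.5],[[0,0,0],[0,0,-0.121],0.5],[[0,0,0],[0,0,-0.121],0.5]]' >/dev/null
python3 -m pendant '[[[0,0,0],[0,0,-0.121],0.5],[[0,0,0],[0,0,-0.115],0.5],[[0,0,0],[0,0,0],0.5]]' >/dev/null
python3 -c "
from h import *
target([.6237,-.1133,.178],0);print(get_obs()['q'][5])"
```

```text
tool_pos: [0.625, -0.1138, 0.2521]
contact_force: [0.1, 0.2, 0.0]
opening: 0.0424
grip_force: 0.0
w12 150 [97, 96, 89, 96, 93, 128, 147, 160, 165, 162, 148, 138, 220, 220, 220, 219]
w12 165 [98, 98, 85, 97, 94, 91, 140, 165, 185, 160, 144, 195, 200, 199, 216, 216]
w12 180 [91, 85, 89, 88, 98, 82, 134, 161, 180, 161, 138, 206, 158, 176, 199, 215]
w12 225 [95, 95, 93, 94, 78, 91, 75, 80, 79, 77, 74, 92, 93, 86, 79, 95]
w12 240 [62, 63, 64, 64, 91, 74, 72, 77, 81, 77, 72, 78, 35, 57, 93, 62]
w12 255 [81, 82, 81, 60, 59, 89, 83, 76, 80, 78, 73, 75, 77, 78, 81, 87]
tool now [ 0.6231 -0.1132  0.2473] shift mm [-0.2  0.8 69.3] rot [-0.003 -0.001  0.051] q6 -0.35 t 32.05 op 0.0428 F [ 0.2  0.8 -0.1] g 0.0
-0.3483673116069914
```

```bash
cat > tq.py <<'E'
from station import get_obs;o=get_obs();print(round(o['t'],2),o['wrist_torque'].round(3),o['q'][5].round(3),o['contact_force'].round(1))
E
python3 -m pendant '[[[0,0.5,20],[0,0,0],0.5],[[0,0,25],[0,0,0],0.5],[[0,0,18],[0,0,0],0.5],[[0,0,6],[0,0,0],0.5],[[0,0,0],[0,0,0],0.3],[[0,0,0],[0,0,0],0],[[0,0,0],[0,0,0],0],[[0,0,0],[0,0,0],0],[[0,0,0],[0,0,0],0]]' 60 | grep -E "pos|force|open"; python3 tq.py
python3 -m pendant '[[[0,0,0.1],[0,0,0.1],0],[[0,0,0.1],[0,0,0.1],0],[[0,0,0.1],[0,0,0.1],0],[[0,0,0.1],[0,0,0.1],0]]'>/dev/null; python3 tq.py
for k in 1 2 3; do python3 -m pendant '[[[0,0,0.1],[0,0,0.06],0],[[0,0,0.1],[0,0,0.06],0]]'>/dev/null; python3 tq.py;done
```

```text
tool_pos: [0.6238, -0.1134, 0.18]
contact_force: [-1.9, 0.2, -6.6]
opening: 0.0203
grip_force: 58.8
32.8 [ 0.036  0.302 -0.05 ] -0.346 [-1.9  0.2 -6.6]
33.13 [-0.077  0.332  0.129] 0.059 [-2.  -0.3 -6.4]
33.3 [0.013 0.28  0.133] 0.177 [-1.6  0.3 -6.9]
33.47 [-0.025  0.307  0.147] 0.297 [-2.4  0.8 -5.8]
33.63 [-0.052  0.378  0.106] 0.417 [-1.5 -0.9 -6.3]
```

```bash
for k in 1 2 3 4; do python3 -m pendant '[[[0,0,0.05],[0,0,0.05],0],[[0,0,0.05],[0,0,0.05],0]]'>/dev/null; python3 tq.py;done
```

```text
33.8 [-0.013  0.339  0.215] 0.516 [-2.  -0.1 -5.4]
33.97 [ 0.834 -0.539  0.181] 0.615 [ 1.9  4.6 -6.6]
34.13 [ 1.042 -0.854 -0.1  ] 0.715 [ 3.9  5.4 -7.7]
34.3 [ 0.578 -0.791  0.903] 0.815 [ 4.   2.7 -8.2]
```

The torque jumped to 0.9 N m, so the handle is on its stop at about the expected total. I release and retreat.

```bash
python3 -m pendant '[[[0,0,0],[0,0,0],0.5],[[0,0,0],[0,0,0],0.5],[[0,0,0],[0,0,0],0.5],[[0,0,-20],[0,0,0],0.5],[[0,0,-40],[0,0,0],0.5],[[0,0,-10],[0,0,0],0.5],[[0,0,0],[0,0,0],0.5],[[0,0,0],[0,0,0],0.5]]' | grep -E "pos|force|open"
python3 tb.py w13 | grep w13; python3 - <<'E'
from h import *
W=optics.camera_model("wrist");o=get_obs()
# crossbar axis: ridge columns found per row by Canny/Hough near hub
g=cv2.cvtColor(cv2.imread("pics/w13.png"),cv2.COLOR_BGR2GRAY)
L=cv2.HoughLinesP(cv2.Canny(g,40,110),1,np.pi/360,22,minLineLength=25,maxLineGap=4)
for l in L[:,0]:
  if 225<l[[0,2]].mean()<295 and 130<l[[1,3]].mean()<290:
    a,b=onz("",*l[:2],.19,W),onz("",*l[2:],.19,W);print(l,np.arctan2(*(b-a)[[1,0]])%np.pi)
T=R.from_rotvec(o["tool_rot"]).as_matrix();print("tool x ang",np.arctan2(T[1,0],T[0,0])%np.pi,proj("",[.6239,-.1128,.19],W))
E
```

```text
tool_pos: [0.6253, -0.1139, 0.2514]
contact_force: [-1.0, 0.8, 0.5]
opening: 0.0424
grip_force: 0.0
w13 150 [92, 90, 84, 95, 110, 111, 110, 112, 113, 109, 111, 241, 242, 243, 242, 244]
w13 165 [91, 92, 89, 84, 94, 90, 91, 93, 88, 94, 101, 102, 106, 113, 110, 111]
w13 180 [81, 84, 92, 92, 88, 83, 75, 78, 51, 24, 71, 106, 102, 99, 102, 107]
w13 225 [244, 246, 245, 245, 239, 214, 218, 214, 208, 176, 151, 153, 243, 243, 243, 244]
w13 240 [192, 192, 193, 194, 193, 193, 194, 195, 158, 184, 223, 175, 144, 144, 192, 191]
w13 255 [191, 192, 194, 193, 193, 193, 194, 192, 191, 189, 161, 185, 212, 171, 137, 82]
[272 216 310 227] 1.732764348885785
[261 293 266 244] 0.3745323282259629
[242 288 272 265] 2.7436108888396395
tool x ang 0.459808595940741 [257.16725162 208.02223833]
```

```bash
python3 -m pendant '[[[0,0,-30],[0,0,0],0.5],[[0,0,-40],[0,0,0],0.5],[[0,0,0],[0,0,0],0.5],[[0,0,0],[0,0,0],0.5]]' | grep -E "t:|pos|force"
python3 - <<'E'
from h import *
s=cv2.cvtColor(optics.get_image("scene"),cv2.COLOR_RGB2BGR);cv2.imwrite("pics/s14.png",s)
for f,nm in(("s10","scene prev"),("scene0","scene start")):
  r=cv2.imread(f"pics/{f}.png")
  for n,(x0,y0,x1,y1) in dict(case=(270,170,300,190),post=(262,160,278,205),bar=(300,195,330,215),timer=(246,247,274,273),lancet=(227,218,257,245),packet=(258,295,292,320),forceps=(190,158,206,188),green=(300,245,346,284)).items():
    print(nm,n,cv2.absdiff(s[y0:y1,x0:x1],r[y0:y1,x0:x1]).mean().round(1),end="; ")
  print()
E
```

```text
t: 35.35
tool_pos: [0.6252, -0.1138, 0.3213]
tool_rot: [3.057, 0.715, 0.006]
contact_force: [-0.5, 0.2, 0.1]
grip_force: 0.0
scene prev case 21.3; scene prev post 5.4; scene prev bar 4.7; scene prev timer 1.4; scene prev lancet 3.1; scene prev packet 1.3; scene prev forceps 1.3; scene prev green 1.3; 
scene start case 33.0; scene start post 27.1; scene start bar 29.6; scene start timer 21.7; scene start lancet 20.3; scene start packet 19.1; scene start forceps 19.6; scene start green 18.7;
```

```bash
python3 -c "
from station import ctrl;print(ctrl.finish_job())"
```

```text
the job is handed in; nothing more can be done
None
```

I handed the job in at about 35 s: the cup stands upright in the jar, the lid is seated and the T-handle is at its stop (about 7.2 rad). The bar is shut against its end stop; I judged the latch from the push force dropping off near 0 rad and did not test it by pulling back.

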